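Lay a reagent carton on the chill plate

TASK

The reagent carton with the violet lid must go on the chill plate on its side. Keeping it upright, slide it across the bench until its foot stands squarely against the near edge of the plate; then push its top so that it tips over that edge and lies flat on the plate, lid end pointing in over the plate. Leave the teal carton, the tube rack and the bottle where they are.

Things in the scene. Friction and masses are not known exactly. Their poses are not given: they have to be found in the camera images.
- plate: Chill plate, fixed: flat aluminium slab 200 mm (its x) by 300 mm (its y), 18 mm high. Origin: centre of its underside, on the bench. Its -x side, an upright step 300 mm long and 18 mm high, 100 mm from the origin, is the near edge; the cartons stand on the bench before it and it stops a carton's foot. A white control pod 40 x 120 mm, 26 mm high, adjoins the middle of the opposite side. Its yaw varies.
- plate_edge (a point): Middle of the plate's near edge, on its upper corner line, 18 mm above the bench. Axes as the plate's: +x runs horizontally from the edge in over the plate (the way to push and tip), y along the edge.
- violet_center (a point): Centre, half-way up, of the rigid carton with violet lid end and label panels (else white): 88 mm (its x) x 96 mm (its y) x 180 mm tall (its z), 0.3 to 0.65 kg, loose, too wide to grasp. Starts upright, 20 to 60 mm short of the edge, +x face within 15 degrees of facing it, before the +y or the -y half (teal carton before the other). Slides upright if pushed below 80 mm height; tips if pushed near its top.
- violet_lid (a point): Middle of the violet lid end of that carton, 90 mm from its centre along its z (180 mm above the bench while it stands). Once its foot is against the edge, pushing its top towards the plate tilts it over the edge's corner; beyond about 25 to 35 degrees it falls by itself and comes to lie flat with 20 to 60 mm of its foot end overhanging the edge.
- teal_center (a point): Centre of the carton with the teal lid end, otherwise the same in size and make; to be left standing. The gap between the two cartons is at least 20 mm.
- rack_center (a point): Centre of the white tube rack with magenta-capped tubes, 220 x 85 mm and 88 mm high over the caps, 44 mm above the bench, standing beyond the plate; to be left alone.
- bottle_center (a point): Centre of the amber reagent bottle with blue cap, 60 mm across, 130 mm high, 65 mm above the bench; to be left alone.

How it is judged (in metres and radians):
On the way:
1. the violet carton stands upright on the bench with its foot squarely against the plate's near edge (angle between violet_center's own z axis and vertical below 0.12 rad and x of violet_center in the frame of plate between -0.156 and -0.137 m and y of violet_center in the frame of plate between -0.12 and 0.12 m and (angle between the x axis of violet_center and the x axis of plate, either way round below 0.13 rad or angle between the y axis of violet_center and the x axis of plate, either way round below 0.13 rad) and height (world z) of violet_center between 0.084 and 0.097 m), for 0.1 s.
At the end, for the whole second after the job is handed in: The violet carton lies flat on its side on the plate, lid end in over the plate, its long axis level and square to the near edge within 8 degrees, its centre 56 to 72 mm above the bench, 15 to 110 mm in from the near edge and within 130 mm of the plate's middle line (angle between the z axis of violet_center and the x axis of plate, either way round below 0.14 rad and x of violet_lid in the frame of plate above 0 m and height (world z) of violet_center between 0.056 and 0.072 m and x of violet_center in the frame of plate between -0.085 and 0.01 m and y of violet_center in the frame of plate between -0.13 and 0.13 m); the robot touches nothing.
It fails at once if the teal carton is shifted by more than 20 mm or tipped (distance of teal_center from where it was at the start of the episode above 0.02 m or angle between teal_center's own z axis and vertical above 0.3 rad).
It fails at once if the tube rack is shifted by more than 20 mm or tipped (distance of rack_center from where it was at the start of the episode above 0.02 m or angle between rack_center's own z axis and vertical above 0.3 rad).
It fails at once if the bottle is shifted by more than 20 mm or tipped (distance of bottle_center from where it was at the start of the episode above 0.02 m or angle between bottle_center's own z axis and vertical above 0.3 rad).
It also fails if it takes over 42 s, if anything falls off the work surface, if the arm or the gripper's body presses on something with over 40 N, if the wrist force passes 120 N, or if a joint passes its speed limit or range.

ROBOT

A 6-joint arm with a two-finger parallel gripper is mounted at the origin on the work surface. World frame = base frame: x ahead of the robot, y to its left, z up, the work surface at z = 0. Lengths are in mm, angles in rad, forces in N, time in s.
With the tool pointing down it reaches from about 400 to 925 mm from the base axis. Payload 12.5 kg.
Tool frame: the origin (TCP) lies between the finger pads; the fingertips stand 11 mm ahead of it and the grasp point (between the pads) lies 8 mm behind it (env.tip_extent is the distance from the TCP to the fingertips, in mm); x points along the fingers, z is the direction in which the jaws open and shut, and the axes are right-handed (so a half turn about x gives the same grasp; the last joint's range is limited). The gripper opens to 95 mm and grips with 3 to 60 N. Pads are 20 mm wide; open, the fingers measure 119 mm over their backs; the gripper's body (75 mm by 180 mm) begins 59 mm behind the grasp point.
Start: joints at [-1.268, 0.491, 1.559, -0, 1.092, -0.106], TCP at [248.466, -573.507, 225.661] pointing down, gripper open.
Joint ranges: [-3.1, 3.1], [-0.84, 2.19], [0.05, 2.79], [-1.13, 4.28], [0.06, 2.93], [-2.69, 2.69]. Speed limits (rad/s): [2.22, 2.22, 2.79, 3.14, 3.14, 3.14].

INTERFACE

Orientations are given as [roll, pitch, yaw] about the fixed x, y, z axes, in that order (R = Rz(yaw) Ry(pitch) Rx(roll)).
In Python, from cell import status, imaging, env gives the robot as it stands. The module is installed in compiled form; this text tells all that it offers.
- The arm moves only by the tool apply_moves, never from a script. Its argument "increments" is a list of rows, each a list of 5 numbers: the closure, from 0 (fully open) to 1 (shut), then the shift along the tool's x, y, z in mm, then the turn about the tool's x in degrees. A call has 1 to 10 rows; each row shifts and turns the commanded pose from where the row before left it, along the tool's axes as they then stand; what a row does not reach is not made up. A row lasts 1/10 s, in which the tool goes at most 50 mm and 8.59 degrees, less where a joint would pass 70% of its speed; a pose out of reach is approached as far as the arm can. A call with a gripper value outside its range is refused whole. The fingers move at their own pace and stop on an object; the grip force is fixed at half the most. Time passes only in rows, so rows that do not move let the fingers close. It gives the time, the measured TCP pose, the force and the opening at its end, in the units of the state.
- status.state(): the state, without advancing time (a new reading comes with each control period).
- imaging.read_camera(name): name is "side" or "top" or "wrist"; returns a dict with "pixels" (420x560x3 uint8, red, green, blue), "fovy" (degrees; the focal length in pixels is half the picture's height over the tangent of half this angle, whatever the lens; pixels are square), "cx", "cy" (the principal point, pixels), "R" (3x3) and "t" (3): a world point X has camera coordinates R X + t. Camera axes: x right, y down, z forward; pixel columns grow to the right and rows downward; lengths in mm; the calibration is good to about 2 mm. The wrist camera is an equidistant fisheye: a pixel r from the principal point sees the ray r / f radians off the axis. A picture is of the moment at which its call begins. There is no depth.
- env.job_done(): hands the job in, once; it reports no verdict.
The state is a dict: "t": time; "joints": joint angles; "qvel": joint speeds; "tau": joint torques, N m; "eef_pos": TCP position; "tcp_rot": TCP orientation; "ft_force": force on the tool from outside, world axes, zero at the start; "moment": the same for the moment, N m; "opening": opening from 0.0 (shut) to 1.0 (fully open).
Only numpy, scipy, OpenCV 4.12 (cv2) and the standard library are available. Lean on these libraries where they do the work, as an engineer would, in place of code of your own. Each camera call takes 0.05 s, during which the arm holds its last target. There are 200 camera calls.

## Working session

There is one attempt and no reset: what is moved stays moved. The work goes in short steps, Python scripts to look and compute and a tool call to move; the robot and the scene stay as the last step left them, time stands still between calls to the robot, and variables do not carry over. Pictures are saved under pics/ and viewed, about 8 in all and at most 12, crops included, and the job is handed in when it is done.

Besides the shell and the picture viewer there is one more tool, called after "Call:" as name(argument=value, ...) on one line, values as JSON. apply_moves: Moves the arm, as the interface text tells. Its arguments: {"type":"object","properties":{"increments":{"type":"array"}},"required":["increments"]}

```bash
mkdir -p pics; python3 - <<'E'
from cell import status, imaging, env
import cv2, pickle, numpy as np
print(status.state())
D={}
for n in ("top","side"):
    d=imaging.read_camera(n);D[n]=d
    print(n,d["fovy"],d["cx"],d["cy"],np.round(d["R"],3).tolist(),np.round(d["t"],1))
    cv2.imwrite(f"pics/{n}0.png",d["pixels"][:,:,::-1])
pickle.dump(D,open("d0.pkl","wb"))
E
```

```text
{'t': 0.0, 'joints': array([-1.26759430e+00,  4.91563476e-01,  1.55945076e+00, -3.93483591e-05,
        1.09169158e+00, -1.05595776e-01]), 'qvel': array([-0.00113896, -0.00074534,  0.00078919,  0.00089705,  0.00070279,
       -0.00079538]), 'tau': array([ 3.59318066e-03, -6.12635493e+01, -2.58183718e+01,  6.94742636e-02,
        4.82054742e-02, -8.64665003e-05]), 'eef_pos': array([ 248.38701873, -573.27133508,  225.0588571 ]), 'tcp_rot': array([3.06733674, 1.56968262, 1.90535637]), 'ft_force': array([ 0.03523397,  0.44225832, -0.17110162]), 'moment': array([-0.02548457, -0.00944097, -0.00970428]), 'opening': 1.0002171089373155}
top 48.18974468002058 287.8823338822188 211.252401062154 [[0.01, -1.0, 0.017], [-0.983, -0.013, -0.182], [0.182, -0.015, -0.983]] [ 149.5  516.7 1088.7]
side 49.64977770487245 281.75817582366045 204.78895817803416 [[-0.729, -0.684, 0.025], [-0.371, 0.364, -0.855], [0.576, -0.632, -0.519]] [457.4 232.9 742.9]
```

View pics/top0.png

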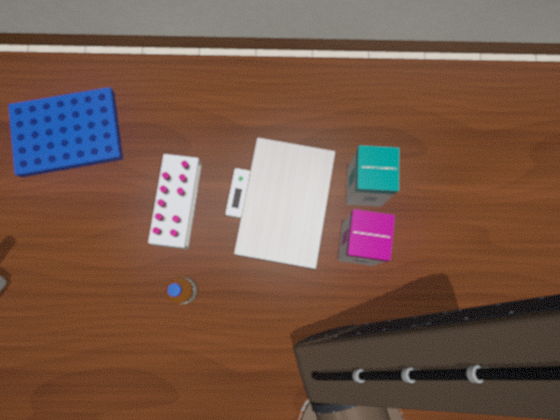

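View pics/side0.png

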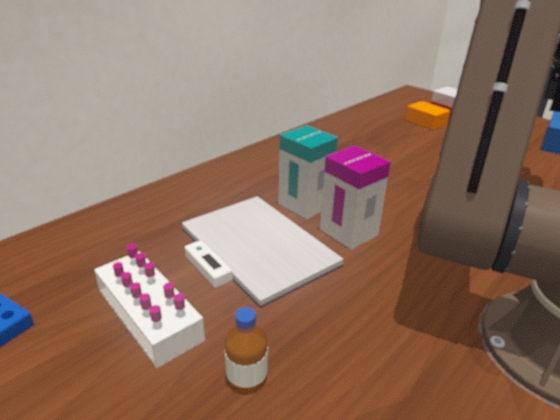

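The top view shows the violet lid at about (372,236), the teal lid at (379,169) and the plate at (285,203). The near edge is on the plate's right, which is world -y, so the push runs roughly along +y.

```bash
cat > h.py <<'E'
import numpy as np, cv2
def f(d): return d["pixels"].shape[0]/2/np.tan(np.radians(d["fovy"])/2)
def cast(d,uv,z):
    uv=np.atleast_2d(uv).astype(float); R=np.array(d["R"]);t=np.array(d["t"])
    r=np.c_[(uv[:,0]-d["cx"])/f(d),(uv[:,1]-d["cy"])/f(d),np.ones(len(uv))]@R
    C=-R.T@t
    return C+r*((z-C[2])/r[:,2])[:,None]
def proj(d,X):
    c=np.atleast_2d(X)@np.array(d["R"]).T+np.array(d["t"]); return c[:,:2]/c[:,2:]*f(d)+[d["cx"],d["cy"]]
def rect(d,m,z):
    m=cv2.morphologyEx(m.astype(np.uint8),cv2.MORPH_CLOSE,np.ones((7,7)))
    m=cv2.morphologyEx(m,cv2.MORPH_OPEN,np.ones((3,3)))
    c=max(cv2.findContours(m,cv2.RETR_EXTERNAL,cv2.CHAIN_APPROX_NONE)[0],key=cv2.contourArea)
    W=cast(d,c[:,0,:],z)[:,:2]
    (x,y),(w,h),a=cv2.minAreaRect(W.astype(np.float32)); return np.array([x,y]),w,h,a
def hsv(d): return cv2.cvtColor(d["pixels"],cv2.COLOR_RGB2HSV).astype(int)
E
python3 - <<'E'
import pickle,numpy as np,cv2
from h import *
from cell import imaging
D=pickle.load(open("d0.pkl","rb"));d=D["top"];H=hsv(d)
yy,xx=np.mgrid[:420,:560]
h,s,v=H[...,0],H[...,1],H[...,2]
print(H[236,372],H[160,379],H[200,285])
mv=(abs(h-H[225,372][0])<8)&(s>150)&(xx>300)&(v>110)
mt=(abs(h-H[160,379][0])<8)&(s>120)&(xx>300)&(v>80)
mp=(s<60)&(v>140)&(xx>225)&(xx<340)&(yy>130)&(yy<275)
mp&=~((xx<250)&(yy<225)&(yy>165)&(xx<249-(yy-165)*0.12+2))
for n,m,z in(("violet",mv,180),("teal",mt,180),("plate",mp,18)):
    print(n,m.sum(),rect(d,m,z))
for n in("violet","teal"): pass
# plate by corners
c=cast(d,[(257,139),(335,151),(317,268),(235,255)],18);print(np.round(c,1))
w=imaging.read_camera("wrist");print(w["fovy"],w["cx"],w["cy"])
cv2.imwrite("pics/w0.png",w["pixels"][:,:,::-1])
E
```

```text
[157 146 189] [ 89 241 161] [ 15   7 220]
violet 1822 (array([442.59384155, -18.97867203]), 90.64155578613281, 99.56997680664062, 82.5676040649414)
teal 1709 (array([587.97198486, -36.14252853]), 89.4705581665039, 99.26210021972656, 88.10353088378906)
plate 9806 (array([545.97937012, 161.26405334]), 206.3018035888672, 306.1098327636719, 80.45368194580078)
[[706.3 235.3  18. ]
 [677.5  36.6  18. ]
 [381.1  82.9  18. ]
 [410.4 282.4  18. ]]
65.70646984690485 276.0101138950456 212.58754843002825
```

View pics/w0.png

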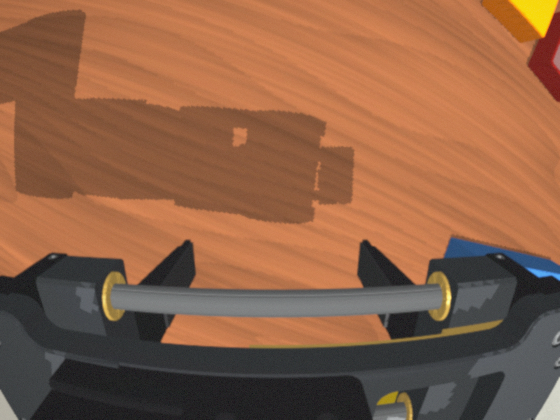

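The wrist view shows that the gripper body is wide along the jaws and stands out beyond the fingers. A vertical finger therefore can't push below the lid without the body touching first. The 88 mm side fits inside the 95 mm opening, so I'll straddle the carton and drag it. First I need finer measurements and the tool axes.

```bash
python3 - <<'E'
import pickle,numpy as np,cv2
from h import *
from cell import status
from scipy.spatial.transform import Rotation as Ro
D=pickle.load(open("d0.pkl","rb"));d=D["top"];H=hsv(d)
h,s,v=H[...,0],H[...,1],H[...,2]
print(v[236,335:400].tolist());print(s[236,335:400].tolist());print(v[200:270,365].tolist())
s_=status.state();R=Ro.from_euler("xyz",s_["tcp_rot"]).as_matrix();print(np.round(R,3))
p=np.array(s_["eef_pos"]); 
a=np.arctan2(R[1,2],R[0,2]);print("toolz ang",np.degrees(a))
# plate near edge: subpixel line from right boundary of white mask
m=(s<60)&(v>150)
pts=[]
for r in range(165,256):
    c=np.where(m[r,260:345])[0]; pts.append((260+c.max()+.5,r))
W=cast(d,pts,18)[:,:2];vx,vy,x0,y0=cv2.fitLine(W.astype(np.float32),cv2.DIST_HUBER,0,.01,.01).ravel()
print("edge",x0,y0,np.degrees(np.arctan2(vy,vx)))
# lid edges: right (-y) and left
mv=(h>140)&(h<165)&(s>130)&(xx>300 if 0 else True)
for th in (100,150,170):
    print(th,rect(d,mv&(v>th)&(np.arange(560)>320)[None],180))
E
```

```text
[139, 134, 133, 133, 124, 114, 112, 108, 100, 101, 104, 101, 105, 106, 128, 173, 192, 194, 194, 195, 193, 194, 192, 193, 194, 191, 190, 193, 192, 191, 192, 193, 193, 191, 191, 191, 189, 189, 192, 193, 189, 194, 197, 195, 192, 194, 195, 197, 200, 199, 199, 196, 196, 194, 190, 189, 186, 171, 151, 135, 135, 135, 132, 130, 137]
[101, 105, 117, 109, 88, 69, 48, 47, 87, 109, 101, 106, 90, 106, 135, 161, 182, 180, 175, 171, 176, 175, 186, 184, 179, 191, 199, 193, 190, 195, 187, 177, 174, 180, 171, 167, 166, 146, 126, 111, 105, 93, 92, 97, 92, 72, 60, 49, 42, 50, 62, 72, 77, 81, 98, 136, 188, 173, 137, 138, 145, 145, 145, 145, 132]
[101, 110, 114, 110, 114, 118, 122, 120, 124, 130, 149, 177, 191, 187, 191, 190, 192, 193, 189, 189, 191, 189, 190, 190, 190, 192, 189, 192, 191, 192, 191, 191, 197, 199, 196, 193, 192, 190, 193, 190, 193, 194, 193, 191, 190, 193, 191, 191, 193, 193, 194, 193, 191, 193, 196, 191, 177, 135, 108, 106, 102, 100, 97, 109, 123, 131, 131, 130, 135, 131]
[[-0.     0.918  0.398]
 [ 0.001  0.398 -0.918]
 [-1.     0.    -0.001]]
toolz ang -66.57652278866166
edge 525.1888 60.55463 -9.553065
100 (array([442.69628906, -18.55453491]), 91.99117279052734, 100.18924713134766, 82.50825500488281)
150 (array([443.48205566, -19.4482193 ]), 90.36026763916016, 98.4100341796875, 82.5654067993164)
170 (array([443.14077759, -19.37781906]), 88.30977630615234, 96.00067901611328, 82.45880126953125)
```

Call:
apply_moves(increments=[[0,0,0,0,7.73],[0,0,0,0,7.73],[0,0,0,0,7.73],[0,0,0,0,7.73],[0,0,8.05,-38.3,0],[0,0,8.05,-38.3,0],[0,0,8.05,-38.3,0],[0,0,8.05,-38.3,0],[0,0,8.05,-38.3,0],[0,0,8.05,-38.3,0]])

```text
t: 1.15
eef_pos: [326.5, -350.4, 225.6]
tcp_rot: [-2.708, 1.571, 1.874]
ft_force: [0.3, -0.2, 0.7]
opening: 1.003
```

Call:
apply_moves(increments=[[0,0,8.05,-38.3,0],[0,0,8.05,-38.3,0],[0,0,8.05,-38.3,0],[0,0,8.05,-38.3,0],[0,0,8.05,-38.3,0],[0,0,8.05,-38.3,0],[0,0,8.05,-38.3,0],[0,0,8.05,-38.3,0],[0,0,8.05,-38.3,0],[0,0,0,0,0]])

```text
t: 2.15
eef_pos: [443.8, -16.5, 225.6]
tcp_rot: [2.734, 1.57, 1.036]
ft_force: [-0.2, -0.4, 0.4]
opening: 1.001
```

```bash
python3 - <<'E'
import pickle,numpy as np,cv2
from h import *
from cell import status,imaging
from scipy.spatial.transform import Rotation as Ro
s_=status.state();R=Ro.from_euler("xyz",s_["tcp_rot"]).as_matrix();p=np.array(s_["eef_pos"])
print(s_["t"],p,np.round(R,3).tolist(),s_["ft_force"],s_["joints"],s_["opening"])
e=np.array([443.2,-19.4,p[2]])-p;print("err tool",R.T@e, "toolz ang",np.degrees(np.arctan2(R[1,2],R[0,2])))
d=imaging.read_camera("wrist");pickle.dump(d,open("w1.pkl","wb"))
C=-np.array(d["R"]).T@d["t"];print("cam rel tool",R.T@(C-p),"axis",R.T@np.array(d["R"])[2])
cv2.imwrite("pics/w1.png",d["pixels"][:,:,::-1])
E
```

```text
2.15 [443.84674047 -16.46233172 225.57252793] [[0.0, 0.992, -0.127], [0.0, -0.127, -0.992], [-1.0, 0.0, -0.0]] [-0.18728313 -0.3917347   0.4057273 ] [-1.86231942e-01  2.34245466e-01  1.97990622e+00  4.97335291e-04
  9.27296663e-01  1.51112738e+00] 1.0009758994157232
err tool [-1.20946846e-03 -2.69865285e-01  2.99588708e+00] toolz ang -97.26861925406276
cam rel tool [-158.47543133   74.11965127    1.2528919 ] axis [ 9.64885575e-01 -2.62670105e-01 -4.92300429e-04]
```

View pics/w1.png

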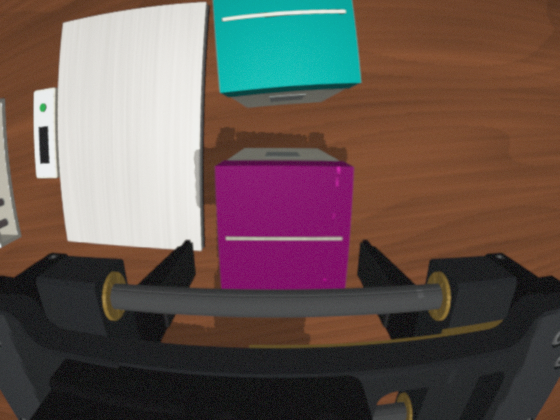

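The wrist view shows the lid between columns 219 and 347 and the fingertips at about 192 and 360. The lid therefore sits a few mm to the right (tool +z). I'll work that out properly with the fisheye model.

```bash
cat >> h.py <<'E'
def fcast(d,uv,z):
    uv=np.atleast_2d(uv).astype(float)-[d["cx"],d["cy"]]; r=np.hypot(*uv.T); th=r/f(d)
    R=np.array(d["R"]);t=np.array(d["t"]);C=-R.T@t
    ray=np.c_[uv/r[:,None]*np.sin(th)[:,None],np.cos(th)]@R
    return C+ray*((z-C[2])/ray[:,2])[:,None]
def wristlid(d,p,R,z=180,rows=range(172,232),plot=None):
    H=hsv(d);m=(abs(H[...,0]-152)<12)&(H[...,1]>150)&(H[...,2]>110)
    L=[];Rr=[];T=[]
    for r in rows:
        c=np.where(m[r])[0]
        if len(c)>60: L.append((c.min()-.5,r));Rr.append((c.max()+.5,r))
    o=[]
    for P in(L,Rr):
        W=(fcast(d,P,z)-p)@R   # tool coords
        o.append(np.polyfit(W[:,1],W[:,2],1))
    for c in range(240,330):
        q=np.where(m[100:230,c])[0]
        if len(q): T.append((c,100+q.min()-.5))
    W=(fcast(d,T,z)-p)@R
    return o,np.median(W[:,1])
E
python3 - <<'E'
import pickle
from h import *
from cell import status
from scipy.spatial.transform import Rotation as Ro
s_=status.state();R=Ro.from_euler("xyz",s_["tcp_rot"]).as_matrix();p=np.array(s_["eef_pos"])
d=pickle.load(open("w1.pkl","rb"))
o,t=wristlid(d,p,R);print(o,t)
for y in(0,20): print(np.polyval(o[0],y),np.polyval(o[1],y),np.mean([np.polyval(k,y) for k in o]))
# fingertip inner corners, seen near rows 243: at tip depth
W=(fcast(d,[(192,243),(360,243)],p[2]-11)-p)@R;print(W)
E
```

```text
[array([-3.67012012e-03, -3.95863947e+01]), array([3.46385393e-03, 4.87908963e+01])] 49.654913273040066
-39.58639467371026 48.790896294562316 4.602250810426028
-39.65979707615387 48.860173373175066 4.600188148510597
[[ 10.99672259  10.22347004 -48.25335555]
 [ 10.99942362  10.37265374  47.38762962]]
```

Call:
apply_moves(increments=[[0,5,0.5,2.4,0],[0,5,0,2.4,0],[0,5,0,0,0],[0,0,0,0,0],[0,0,0,0,0]])

```text
t: 2.7
eef_pos: [442.9, -25.0, 210.5]
tcp_rot: [-1.437, 1.57, -3.14]
ft_force: [-0.2, 0.2, 0.3]
opening: 0.996
```

```bash
python3 - <<'E'
import pickle,numpy as np,cv2
from h import *
from cell import status,imaging
from scipy.spatial.transform import Rotation as Ro
s_=status.state();R=Ro.from_euler("xyz",s_["tcp_rot"]).as_matrix();p=np.array(s_["eef_pos"])
d=imaging.read_camera("wrist");pickle.dump(d,open("w2.pkl","wb"))
o,t=wristlid(d,p,R);print(p,o,t)
im=d["pixels"][190:290,170:390,::-1]
cv2.imwrite("pics/w2.png",cv2.resize(im,None,fx=3.5,fy=3.5,interpolation=cv2.INTER_CUBIC))
E
```

```text
[442.91038317 -24.98873936 210.46709185] [array([-3.71446867e-03, -4.69668936e+01]), array([6.42665146e-03, 4.14712545e+01])] 49.408782161156054
```

View pics/w2.png

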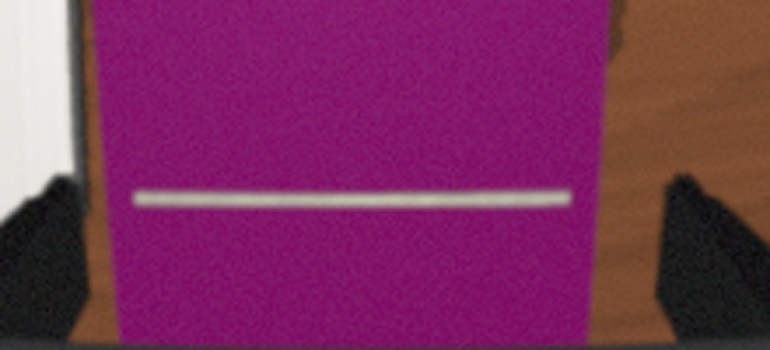

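The enlarged wrist view puts the inner fingertips at columns 194.3 and 358.6 (middle 276.4), and the lid between 201.4 and 340.6 (middle 271.0). The pose has settled past the earlier lag, so I need to go about 3 mm towards tool -z.

Call:
apply_moves(increments=[[0,0,0,-3,0],[0,0,0,0,0],[0,0,0,0,0],[0,0,0,0,0]])

```text
t: 3.15
eef_pos: [443.4, -21.5, 210.7]
tcp_rot: [0.892, 1.571, -0.81]
ft_force: [0.3, -0.0, -0.3]
opening: 1.0
```

```bash
python3 - <<'E'
import pickle,numpy as np,cv2
from h import *
from cell import status,imaging
from scipy.spatial.transform import Rotation as Ro
s_=status.state();R=Ro.from_euler("xyz",s_["tcp_rot"]).as_matrix();p=np.array(s_["eef_pos"])
d=imaging.read_camera("wrist")
o,t=wristlid(d,p,R);print(p,o,t,s_["qvel"].round(3))
H=hsv(d);v=H[...,2]
for r in(252,257,262):
  L=[c for c in range(170,215) if v[r,c]<55]; Q=[c for c in range(345,385) if v[r,c]<55]
  l,q=max(L)+.5,min(Q)-.5; print(r,l,q,((fcast(d,[(l,r),(q,r)],p[2]-11)-p)@R)[:,2])
E
```

```text
[443.42046821 -21.45796655 210.67058569] [array([-7.46768787e-03, -4.31999779e+01]), array([-2.79064456e-04,  4.50667333e+01])] 49.381668163281645 [-0.001  0.    -0.001  0.001  0.     0.001]
252 192.5 359.5 [-46.83717882  49.1335315 ]
257 193.5 358.5 [-46.51256871  48.8147845 ]
262 193.5 358.5 [-46.80105963  49.10877479]
```

Call:
apply_moves(increments=[[0,8,0,0,0],[0,8,0,0,0],[0,8,0,0,0],[0,8,0,0,0],[0,0,0,0,0]])

```text
t: 3.7
eef_pos: [442.9, -21.5, 177.4]
tcp_rot: [-1.599, 1.569, 2.983]
ft_force: [-0.4, -0.2, 0.6]
opening: 0.998
```

No contact force, so I'll carry on down and then close.

Call:
apply_moves(increments=[[0,11,0,0,0],[0,11,0,0,0],[0,11,0,0,0],[0,11,0,0,0],[0,10,0,0,0],[0,0,0,0,0]])

```text
t: 4.3
eef_pos: [443.0, -21.5, 123.7]
tcp_rot: [-1.586, 1.569, 2.996]
ft_force: [0.2, 0.7, -0.4]
opening: 0.998
```

Call:
apply_moves(increments=[[0.1,0,0,0,0],[0.1,0,0,0,0],[0.1,0,0,0,0],[0.1,0,0,0,0],[0.1,0,0,0,0]])

```text
t: 4.8
eef_pos: [443.5, -21.5, 124.9]
tcp_rot: [1.37, 1.57, -0.332]
ft_force: [-0.9, 0.4, 2.4]
opening: 0.924
```

The grip holds at an 88 mm opening. I'll turn 2.3° to square up with the plate and drag about 47 mm of the 50 mm left.

Call:
apply_moves(increments=[[0.1,0,0,-3,1.15],[0.1,0,0,-5,1.15],[0.1,0,0,-6,0],[0.1,0,0,-6,0],[0.1,0,0,-6,0],[0.1,0,0,-6,0],[0.1,0,0,-6,0],[0.1,0,0,-5,0],[0.1,0,0,-3,0],[0.1,0,0,0,0]])

```text
t: 5.8
eef_pos: [451.3, 24.4, 124.9]
tcp_rot: [1.61, 1.57, -0.131]
ft_force: [0.5, 1.5, 6.7]
opening: 0.922
```

Call:
apply_moves(increments=[[0.1,0,0,-1,0],[0.1,0,0,0,0],[0.1,0,0,0,0]])

```text
t: 6.1
eef_pos: [451.4, 25.1, 124.9]
tcp_rot: [1.292, 1.57, -0.449]
ft_force: [-1.5, -0.4, 6.9]
opening: 0.921
```

Call:
apply_moves(increments=[[0.1,0,0,-1,0],[0.1,0,0,0,0],[0.1,0,0,0,0]])

```text
t: 6.4
eef_pos: [451.6, 26.0, 124.9]
tcp_rot: [1.207, 1.57, -0.534]
ft_force: [-0.9, -0.4, 5.9]
opening: 0.92
```

Call:
apply_moves(increments=[[0.1,0,0,-1,0],[0.1,0,0,0,0],[0.1,0,0,0,0]])

```text
t: 6.7
eef_pos: [451.7, 27.0, 124.9]
tcp_rot: [1.2, 1.57, -0.542]
ft_force: [-1.2, -1.1, 5.6]
opening: 0.926
```

Call:
apply_moves(increments=[[0.1,0,0,-1,0],[0.1,0,0,0,0],[0.1,0,0,0,0]])

```text
t: 7.0
eef_pos: [451.9, 27.9, 124.9]
tcp_rot: [1.154, 1.57, -0.588]
ft_force: [-0.4, -1.8, 6.6]
opening: 0.919
```

Call:
apply_moves(increments=[[0.1,0,0,-1,0],[0.1,0,0,0,0],[0.1,0,0,0,0]])

```text
t: 7.3
eef_pos: [452.1, 28.9, 124.9]
tcp_rot: [1.177, 1.57, -0.564]
ft_force: [0.3, -1.8, 5.8]
opening: 0.927
```

Call:
apply_moves(increments=[[0.1,0,0,-1,0],[0.1,0,0,0,0],[0.1,0,0,0,0]])

```text
t: 7.6
eef_pos: [452.3, 29.3, 125.0]
tcp_rot: [0.494, 1.569, -1.246]
ft_force: [-1.1, -9.6, 7.1]
opening: 0.925
```

Call:
apply_moves(increments=[[0.1,0,0,-1,0],[0.1,0,0,0,0],[0.1,0,0,0,0]])

```text
t: 7.9
eef_pos: [452.4, 29.6, 125.1]
tcp_rot: [0.34, 1.568, -1.399]
ft_force: [-2.2, -15.8, 9.1]
opening: 0.917
```

The foot meets the edge firmly (-16 N, about 1.5 mm from the predicted spot). Now I'll ease back, release, retreat upwards and check.

Call:
apply_moves(increments=[[0.1,0,0,1,0],[0,0,0,0.5,0],[0,0,0,0,0],[0,0,0,0,0],[0,0,0,0,0]])

```text
t: 8.4
eef_pos: [451.9, 29.5, 124.5]
tcp_rot: [-1.67, 1.571, 2.871]
ft_force: [-0.1, -0.2, -0.5]
opening: 1.001
```

Call:
apply_moves(increments=[[0,-8,0,0,0],[0,-12,0,0,0],[0,-12,0,0,0],[0,-12,0,0,0],[0,-12,0,0,0],[0,-12,0,0,0],[0,-12,0,0,0],[0,-10,0,0,0],[0,0,0,0,0]])

```text
t: 9.3
eef_pos: [452.4, 29.3, 216.0]
tcp_rot: [1.644, 1.568, -0.097]
ft_force: [-0.2, -0.9, -0.2]
opening: 1.0
```

```bash
python3 - <<'E'
import numpy as np,cv2
from h import *
from cell import status,imaging
from scipy.spatial.transform import Rotation as Ro
s_=status.state();R=Ro.from_euler("xyz",s_["tcp_rot"]).as_matrix();p=np.array(s_["eef_pos"])
d=imaging.read_camera("wrist")
o,t=wristlid(d,p,R);print(p,s_["ft_force"],o,t,"toolz",np.degrees(np.arctan2(R[1,2],R[0,2])))
a=imaging.read_camera("side")["pixels"][60:340,150:450,::-1]
cv2.imwrite("pics/c3.png",np.hstack([cv2.resize(a,(400,373)),cv2.resize(d["pixels"][:,:,::-1],(400,300))[:300].copy() if 0 else cv2.copyMakeBorder(cv2.resize(d["pixels"][:,:,::-1],(400,300)),0,73,0,0,cv2.BORDER_CONSTANT)]))
E
```

```text
[452.39205354  29.28993099 215.96436139] [-0.15639456 -0.90574062 -0.21045068] [array([-1.77749849e-02, -4.18200367e+01]), array([2.32767192e-03, 4.54490056e+01])] 48.7272203942626 toolz -99.7948814707631
```

View pics/c3.png

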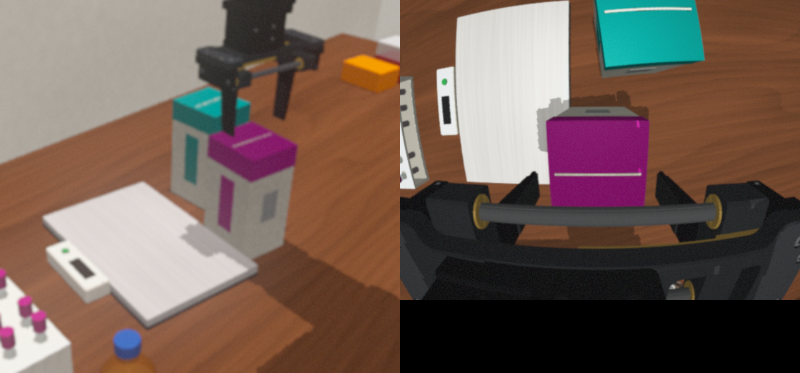

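The carton stands square at the edge, against the plate's step in both views. Next I'll back off behind it, shut the fingers, and drop the tips to 150 mm so the body stays above the lid.

Call:
apply_moves(increments=[[0,0,0.2,15,0],[0,0,0.2,20,0],[0,0,0.3,25,0],[0.6,0,0,25,0],[1,0,0,5,0],[1,0,0,0,0],[1,0,0,0,0],[1,0,0,0,0],[1,0,0,0,0],[1,0,0,0,0]])

```text
t: 10.4
eef_pos: [437.4, -59.1, 214.6]
tcp_rot: [-0.56, 1.571, -2.301]
ft_force: [0.2, -0.2, 0.4]
opening: 0.471
```

Call:
apply_moves(increments=[[1,10,0,0,0],[1,15,0,0,0],[1,15,0,0,0],[1,15,0,0,0],[1,0,0,0,0],[1,0,0,0,0]])

```text
t: 11.0
eef_pos: [437.3, -59.5, 159.4]
tcp_rot: [-1.566, 1.57, 2.976]
ft_force: [0.0, -0.9, 0.8]
opening: 0.014
```

Call:
apply_moves(increments=[[1,0,0,-10,0],[1,0,0,-12,0],[1,0,0,-6,0],[1,0,0,-5,0],[1,0,0,-5,0],[1,0,0,-5,0],[1,0,0,-5,0]])

```text
t: 11.7
eef_pos: [445.6, -12.0, 159.7]
tcp_rot: [0.733, 1.571, -1.008]
ft_force: [-0.1, -1.1, 0.6]
opening: 0.003
```

Call:
apply_moves(increments=[[1,0,0,-5,0],[1,0,0,-5,0],[1,0,0,-5,0],[1,0,0,-5,0],[1,0,0,-5,0]])

```text
t: 12.2
eef_pos: [449.8, 12.8, 159.6]
tcp_rot: [0.465, 1.571, -1.277]
ft_force: [-0.4, -1.4, 0.6]
opening: 0.005
```

```bash
python3 - <<'E'
import cv2
from cell import imaging
cv2.imwrite("pics/s4.png",imaging.read_camera("side")["pixels"][60:340,150:450,::-1])
E
```

```text
(no output)
```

View pics/s4.png

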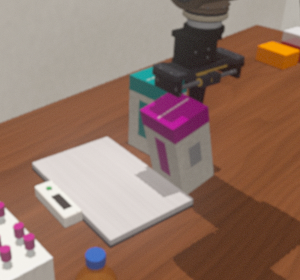

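The carton is tilting cleanly over the edge, with its foot still at the step. I'll keep pushing until it falls.

Call:
apply_moves(increments=[[1,0,0,-5,0],[1,0,0,-5,0],[1,0,0,-5,0],[1,0,0,-5,0],[1,0,0,-5,0],[1,0,0,-4,0]])

```text
t: 12.85
eef_pos: [454.7, 41.5, 159.6]
tcp_rot: [-0.985, 1.571, -2.727]
ft_force: [0.1, -0.7, -0.9]
opening: 0.005
```

Call:
apply_moves(increments=[[1,0,0,-4,0],[1,0,0,-3,0],[1,0,0,0,0],[1,0,0,0,0],[1,0,0,0,0],[1,0,0,0,0]])

```text
t: 13.45
eef_pos: [455.9, 47.7, 159.6]
tcp_rot: [0.254, 1.571, -1.488]
ft_force: [0.4, -1.1, -0.1]
opening: 0.002
```

```bash
python3 - <<'E'
import cv2
from cell import imaging
cv2.imwrite("pics/s5.png",imaging.read_camera("side")["pixels"][60:340,150:450,::-1])
E
```

```text
(no output)
```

View pics/s5.png

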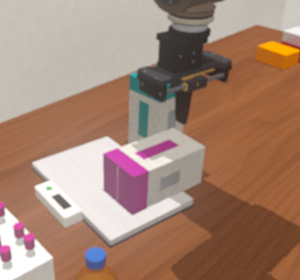

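It lies flat on the plate, lid end in. I'll lift and retreat, then measure from the top camera.

Call:
apply_moves(increments=[[1,-20,0,0,0],[1,-30,0,0,0],[1,-20,0,30,0],[1,0,0,40,0],[1,0,0,40,0],[1,0,0,40,0],[1,0,0,40,0],[1,0,0,40,0],[1,0,0,40,0],[1,0,0,40,0]])

```text
t: 14.5
eef_pos: [402.5, -259.3, 229.7]
tcp_rot: [1.02, 1.571, -0.722]
ft_force: [0.9, -0.5, -0.1]
opening: 0.004
```

Call:
apply_moves(increments=[[1,0,0,40,0],[1,0,0,30,0],[1,0,0,0,0],[1,0,0,0,0]])

```text
t: 14.9
eef_pos: [390.8, -326.6, 229.3]
tcp_rot: [-2.351, 1.57, 2.189]
ft_force: [-0.6, 0.1, 0.7]
opening: 0.004
```

```bash
python3 - <<'E'
import cv2,numpy as np,pickle
from h import *
from cell import imaging,status
d=imaging.read_camera("top");cv2.imwrite("pics/t6.png",d["pixels"][:,:,::-1])
d0=pickle.load(open("d0.pkl","rb"))["top"]
H=hsv(d);h,s,v=H[...,0],H[...,1],H[...,2];xx=np.arange(560)[None]
print("teal",rect(d,(abs(h-89)<8)&(s>120)&(v>80)&(xx>300),180)[0],rect(d0,(abs(hsv(d0)[...,0]-89)<8)&(hsv(d0)[...,1]>120)&(hsv(d0)[...,2]>80)&(xx>300),180)[0])
mv=(h>140)&(h<165)&(s>130)&(v>90)&(xx>220)
n,l,st,c=cv2.connectedComponentsWithStats(mv.astype(np.uint8))
for i in range(1,n):
    if st[i,4]>20: print(st[i],c[i])
pf=lambda P:(P[:,:2]-[529.2,59.9])@np.array([[.166,-.986],[.986,.166]])
print(pf(cast(d,[[0,0]],106)).shape, status.state()["t"],status.state()["ft_force"])
E
```

```text
teal [587.71307373 -36.2419014 ] [587.97198486 -36.14252853]
[266 203  19  42 466] [275.06223176 224.14592275]
[291 221  37  16 354] [309.37853107 228.53107345]
(1, 2) 14.95 [0.22447623 0.01343505 0.80628495]
```

View pics/t6.png

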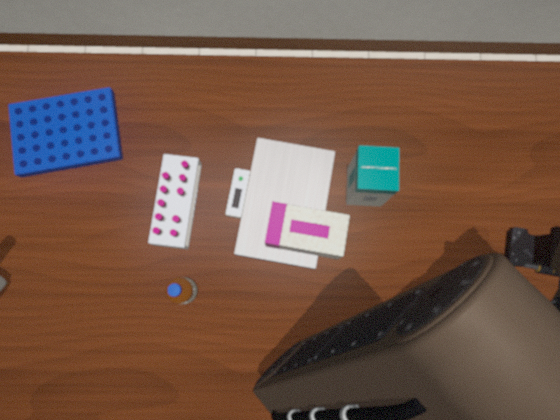

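The top view shows the carton lying on the plate, corners near (272,203), (349,211) and (345,255), lid at (275,224). One numeric check of pose follows.

```bash
python3 - <<'E'
import cv2,numpy as np
from h import *
from cell import imaging
d=imaging.read_camera("top");H=hsv(d);h,s,v=H[...,0],H[...,1],H[...,2]
m=np.zeros((420,560),np.uint8);m[218:242,288:332]=((h>140)&(h<165)&(s>110))[218:242,288:332]
print("panel",rect(d,m,106))
W=cast(d,[(272,203),(349,211),(345,255)],106)
ex=np.array([np.cos(np.radians(80.45)),np.sin(np.radians(80.45))]);ey=np.array([-ex[1],ex[0]])
P=np.c_[(W[:,:2]-[529.2,59.9])@ex,(W[:,:2]-[529.2,59.9])@ey];print("in edge frame",P.round(1),"length",np.hypot(*(P[0]-P[1])),"width",np.hypot(*(P[1]-P[2])),"centre",(P[0]+P[2])/2,"yaw err",np.degrees(np.arctan2(*(P[0]-P[1])[::-1])))
E
```

```text
panel (array([464.89227295, 107.08235168]), 83.97836303710938, 24.510944366455078, 80.59507751464844)
in edge frame [[130.   28.5]
 [-47.   15.3]
 [-53.4 116.6]] length 177.46237316969658 width 101.49470949113125 centre [38.30519108 72.54846969] yaw err 4.255913978375534
```

```bash
python3 -c "
from cell import env; print(env.job_done())"
```

```text
the job is handed in; nothing more can be done
None
```

The violet carton lies flat on the chill plate, lid end in, and the job is handed in at about 15 s of the 42 s. No verdict was reported.

**How it was done:** The gripper's body is wider than the fingers, so it would have hit the carton before they could push it low down. Instead I straddled the 88 mm side, gripped it lightly and slid the carton upright until its foot met the edge at about 16 N. I then released it and tipped it over with the shut fingers at about 150 mm height.

**Last checks**
- **Standing at the edge:** after release the carton stood upright against the step, about 144 mm before the plate centre.
- **Lying on the plate:** its centre is about 38 mm in from the edge and 72 mm off the plate's middle line. Lying flat is consistent with the sizes measured at a top height of 106 mm (177 by 101 mm, against 180 by 96 mm).
- **Other objects:** the teal carton measured under 0.5 mm of shift. The rack and bottle look unmoved in the top view, but I did not measure them.
- **Robot:** the arm was clear of everything.

**What disagreed**
- **Yaw at the end:** the label panel gave 0.1° off square, but corners I picked by eye gave 4°. I trust the panel; both are within the 8° limit.
- **First alignment:** the top and wrist cameras differed by 2 to 3 mm, mostly because the arm had not yet settled. I corrected this against the fingertips before going down.

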